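Slide the plate carriage home against its stop

ROBOT

A 6-joint arm with a two-finger parallel gripper is mounted at the origin on the work surface. World frame = base frame: x ahead of the robot, y to its left, z up, the work surface at z = 0. Lengths are in m, angles in rad, forces in N, time in s.
With the tool pointing down it reaches from about 0.35 to 0.775 m from the base axis. Payload 5.5 kg.
Tool frame: the origin (TCP) lies between the finger pads; the fingertips stand 11 mm ahead of it and the grasp point (between the pads) lies 8 mm behind it (tips_ahead is the distance from the TCP to the fingertips, in m); z points along the fingers, y is the line along which they close (so a half turn about z gives the same grasp; the last joint's range is limited). The gripper opens to 85 mm and grips with 20 to 120 N. Pads are 22 mm wide; open, the fingers measure 114 mm over their backs; the gripper's body (76 mm by 85 mm) begins 54 mm behind the grasp point. The pads swing forward as they close: fully open they stand 13 mm farther back than shut.
Start: joints at [-1.482, 0.313, 0.046, 1.304, 0, 1.431], TCP at [0.13, -0.56, 0.242] pointing down, gripper open.
Joint ranges: [-2.76, 2.76], [-0.86, 1.69], [-1.03, 1.26], [-2.2, 2.34], [-1.47, 1.5], [-3.14, 3.14]. Speed limits (rad/s): [2.57, 2.57, 3.14, 3.14, 3.14, 3.14].

INTERFACE

Orientations are given as a unit quaternion [w, x, y, z].
In Python, from workcell import * gives the robot as it stands. The module is installed in compiled form; this text tells all that it offers.
- The arm moves only by the tool jog_arm, never from a script. Its argument "moves" is a list of rows, each an object with "fingers": the closure, from 0 (fully open) to 1 (shut); "slide": the shift along the tool's x, y, z in mm, a list of three; "angular": the turn, a rotation vector about the tool's x, y, z in degrees, a list of three. A call has 1 to 10 rows; each row is the pose to reach, as a shift and turn from the pose commanded when the call began, along the tool's axes at that moment; what a row does not reach only later rows make up. A row lasts 1/12 s, in which the tool goes at most 41.7 mm and 7.16 degrees, less where a joint would pass 70% of its speed; a pose out of reach is approached as far as the arm can. A call with a gripper value outside its range is refused whole. The fingers move at their own pace and stop on an object; "squeeze" is the grip in N (left out, the last holds). Time passes only in rows, so rows that repeat a pose let the fingers close. It gives the time, the measured TCP pose, the force, the opening and the grip force at its end, in the units of the state.
- get_state(): the state, without advancing time (a new reading comes with each control period).
- read_camera(name): name is "scene" or "top" or "wrist"; returns a dict with "color" (384x512x3 uint8, red, green, blue), "fovy" (degrees; the focal length in pixels is half the picture's height over the tangent of half this angle, whatever the lens; pixels are square), "cx", "cy" (the principal point, pixels), "world_from_camera" (4x4, takes a point from camera to world coordinates); the wrist camera has in their place "tool_from_camera" (4x4, takes a point from camera to tool coordinates, whose origin is the TCP and whose axes are the flange's). Camera axes: x right, y down, z forward; pixel columns grow to the right and rows downward; lengths in m; the calibration is good to about 2 mm. A picture is of the moment at which its call begins: read the wrist's pose just before it. There is no depth.
- hand_in(): hands the job in; it is judged then, once.
Trained networks look in a picture, given as the dict that the camera call returned (one of the last four; its "shot" number tells which), for a name from the list of things; names that differ only in an ending like _2 or _b are one class to them, and where a whole thing is asked for, a point or a joint stands for the part that bears it (a point fixed in the world has none). Each returns a list of dicts, best first, with "p" (0 to 1); they miss things now and then, are a little off and sometimes report something else, mostly with a low value. They report only what shows in the picture. A call takes as long as a camera call.
- look_for(target, picture): "point" ([column, row] in pixels, amid what is visible of it).
- tip_of(target, picture): "point" ([column, row] in pixels: a listed point, or the origin of a listed thing).
The state is a dict: "clock": time; "joint_pos": joint angles; "qvel": joint speeds; "tau": joint torques, N m; "tcp_pos": TCP position; "orientation": TCP orientation; "wrist_force": force on the tool from outside, world axes, zero at the start; "ft_torque": the same for the moment, N m; "finger_gap": finger opening in m; "grip_force": force on a finger pad.
Only numpy, scipy, OpenCV 4.12 (cv2) and the standard library are available. Lean on these libraries where they do the work, as an engineer would, in place of code of your own. Each camera call takes 0.05 s, during which the arm holds its last target. There are 200 camera calls.

TASK

Run the loaded carriage of the plate reader in towards the hood: press the black lock button on the carriage down with the fingertips and, keeping it held down, push the carriage along its bed until its lug is fully home against the stop block; then let the button spring up so the carriage is locked there, and draw clear. Do not touch or lift the plate lying in it, and leave everything else on the bench where it is.

Things in the scene. Friction and masses are not known exactly. Their poses are not given: they have to be found in the camera images.
- reader: the fixed plate reader: a grey bed 160 mm wide (its x) and 490 mm long (its y, from -160 to +330 mm) and 20 mm high, with a white hood 202 mm wide and 145 mm high over y = 190 to 330 mm. Origin on the bench under the carriage's track; its +y axis is the direction in which the carriage slides home, into the hood; z up
- carriage (a joint): travel of the carriage along the reader's +y, in m: 0 at its outer end, growing towards the hood; runs with about 1 N of friction while the lock button is down; while it is up the latch holds it in notches every 12 mm, with some 3 mm of play, and no reasonable push moves it. The aluminium carriage is 136 mm wide and carries the lock button at its outer end and the plate nest at the hood end, the two centres 150 mm apart along y
- lock_button (a joint): travel of the lock button in m: 0 up (latched), 0.008 fully down; pushed vertically down against a spring (3 N to start, 7 N fully down), and it rides on the carriage; the latch is free once the button is 3 mm down, so hold it at 4 mm or more all the way; let go, it springs up and latches in a notch. At the stop it can spring right up only with the lug within 2.5 mm of the stop face
- button_top (a point): centre of the top face of the lock button, moving with it: a round black cap 36 mm across, its top 58 mm above the bench when up, 50 mm when down. It lies in a grey thumb well on the carriage between two upright walls across the slide direction, 54 mm apart (27 mm either side of the button's centre), 70 mm wide and 10 mm thick, their tops 72 mm above the bench; the well is open to both sides (reader x). A fingertip in the well pushes the wall nearest the hood
- lug_face (a point): centre of the leading (+y) face of the small steel lug, 14 mm high and 20 mm long, that sticks out of the carriage's side towards the reader's -x, beside the button, 34 mm above the bench (10 mm ahead of the button's centre along y); moves with the carriage
- stop_face (a point): centre of the face of the stop that the lug meets, 34 mm above the bench; the stop is a dark steel block 28 x 28 x 47 mm with a short thumbscrew on top (59 mm high in all), fixed on the -x edge of the bed, in a different place each time. Axes as the reader's: the lug face's y in this frame is minus the gap still to go, 0 when touching
- nest (a point): centre of the plate nest's floor on the carriage, 38 mm above the bench, axes as the reader's; its black rim stands 8 mm above the floor
- plate: loose white 24-well plate 127 x 85 x 14 mm lying in the nest; origin at the centre of its underside; not to be touched
- reagent_bottle: brown bottle, 64 mm across, 130 mm high, standing on the bench (origin at its foot); leave it
- small_jar: white jar with a blue lid, 48 mm across, 60 mm high; leave it
- tip_box: pipette-tip box, blue with a red lid, 82 x 120 x 62 mm; leave it
- beaker: glass beaker, 60 mm across, 70 mm high; leave it
- marker_pen: white marker with black cap, 130 mm long, lying on the bench; leave it
- tube_rack: white tube rack 60 x 120 x 49 mm with tube caps showing; leave it
- pipette: hand pipette about 245 mm long, lying on the bench; leave it

How it is judged:
On the way, in this order (a step that is already met when the one before it is completed fails the run):
1. the lock button is pressed down (value of joint lock_button above 0.003 m), for 0.05 s.
2. the carriage is brought to the stop with the button still held down (y of lug_face in the frame of stop_face above -0.0035 m and value of joint lock_button above 0.003 m), for 0.1 s.
At the end, for the whole second after the job is handed in: the carriage's lug is within 3.5 mm of the stop face, the carriage at rest, the lock button up again (less than 1 mm down), and the plate still lying flat in its nest (within 6 mm of its centre) (y of lug_face in the frame of stop_face above -0.0035 m and value of joint lock_button below 0.001 m and velocity of joint carriage between -0.005 and 0.005 m/s and z of plate in the frame of nest below 0.004 m and horizontal distance between plate and nest below 0.006 m and angle between plate's own z axis and vertical below 0.06 rad); the robot touches nothing.
It fails at once if the plate is touched by the robot (contact force between any of the arm, the fingers and plate above 0.5 N).
It fails at once if the plate is lifted or thrown out of its nest (z of plate in the frame of nest above 0.008 m).
It fails at once if something else on the bench is shifted by more than 20 mm (distance of any of reagent_bottle, small_jar, tip_box, beaker, marker_pen, tube_rack, pipette from where it was at the start of the episode above 0.02 m).
It also fails if it takes over 48 s, if anything falls off the work surface, if the arm or the gripper's body presses on something with over 40 N, if the wrist force passes 120 N, or if a joint passes its speed limit or range.

## Working session

There is one attempt and no reset: what is moved stays moved. The work goes in short steps, Python scripts to look and compute and a tool call to move; the robot and the scene stay as the last step left them, time stands still between calls to the robot, and variables do not carry over. Pictures are saved under pics/ and viewed, at most 10 in all, crops included, and the job is handed in when it is done.

Besides the shell and the picture viewer there is one more tool, called after "Request:" by a JSON object that holds its "method" and its "body", one argument or row to a line. jog_arm: Moves the arm, as the interface text tells. Its arguments: {"type":"object","properties":{"moves":{"type":"array","items":{"type":"object","properties":{"fingers":{"type":"number"},"slide":{"type":"array","items":{"type":"number"}},"angular":{"type":"array","items":{"type":"number"}}}}},"squeeze":{"type":"number"}},"required":["moves"]}

```bash
mkdir -p pics; cat > h.py <<'E'
from workcell import *
import numpy as np, cv2
def ray(pic,px,T=None):
    T=pic["world_from_camera"] if T is None else T
    T=np.array(T); f=pic["color"].shape[0]/2/np.tan(np.radians(pic["fovy"])/2)
    d=np.array([(px[0]-pic["cx"])/f,(px[1]-pic["cy"])/f,1.])
    return T[:3,3],T[:3,:3]@d
def atz(pic,px,z,T=None):
    o,d=ray(pic,px,T); return o+d*(z-o[2])/d[2]
def save(pic,n): cv2.imwrite("pics/"+n,pic["color"][:,:,::-1])
E
python3 - <<'E'
from h import *
s=get_state(); print(s["clock"],s["tcp_pos"],s["orientation"],s["finger_gap"])
for c in("top","scene"):
    p=read_camera(c); save(p,c+"0.png"); print(c,np.round(p["world_from_camera"],3).tolist(),p["fovy"])
    for n,z in(("button_top",.058),("lug_face",.034),("stop_face",.034),("nest",.038),("plate",.038),("reader",0)):
        for r in tip_of(n,p)[:2]: print(n,round(r["p"],2),np.round(r["point"],1),np.round(atz(p,r["point"],z),4))
E
```

```text
0.0 [ 0.13035723 -0.55950072  0.24137339] [-9.57564328e-04  9.93460533e-01  1.14172029e-01  9.26115971e-06] 0.08505363733922562
top [[0.015, -0.985, 0.172, 0.452], [-0.999, -0.021, -0.036, -0.026], [0.039, -0.171, -0.984, 0.873], [0.0, 0.0, 0.0, 1.0]] 47.07069244930999
button_top 0.62 [329.7 218.8] [ 0.5525 -0.202   0.058 ]
lug_face 0.94 [322.6 269.1] [ 0.4595 -0.1922  0.034 ]
lug_face 0.49 [232.2 144.4] [ 0.6992 -0.016   0.034 ]
stop_face 0.68 [232.  271.6] [ 0.4523 -0.0212  0.034 ]
plate 0.92 [252.9 219.8] [ 0.5502 -0.0588  0.038 ]
reader 0.67 [272.9 223.5] [ 0.548  -0.1003  0.    ]
scene [[-0.517, 0.633, -0.577, 1.234], [0.856, 0.395, -0.334, 0.35], [0.016, -0.666, -0.746, 0.914], [0.0, 0.0, 0.0, 1.0]] 42.81729962546514
button_top 0.63 [210.3 160.9] [ 0.5491 -0.2009  0.058 ]
lug_face 0.7 [249.5 194.5] [ 0.5741 -0.0702  0.034 ]
lug_face 0.68 [235.3 145.1] [ 0.4463 -0.1949  0.034 ]
stop_face 0.7 [288.7 170.8] [ 0.4544 -0.029   0.034 ]
nest 0.79 [262.3 189.7] [ 0.5476 -0.0503  0.038 ]
plate 0.92 [263.7 190.8] [ 0.5489 -0.0456  0.038 ]
reader 0.83 [248.6 193. ] [ 0.5456 -0.091   0.    ]
reader 0.47 [188.6 221.3] [ 0.6972 -0.1637  0.    ]
```

View pics/top0.png

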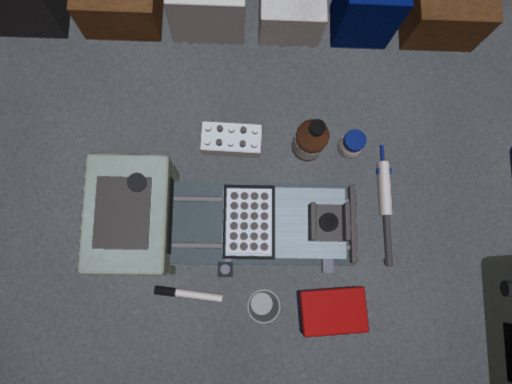

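View pics/scene0.png

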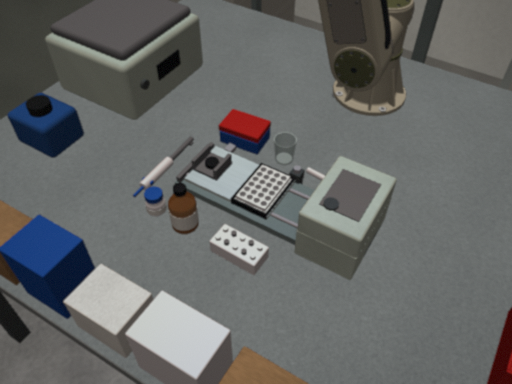

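The views agree: the button is at about (0.551, -0.2015), the lug at y≈-0.193 and the stop face at y≈-0.025. The slide direction is almost world +y. The path above is clear, so I'm moving over the button with the fingers shut.

Request:
{"method": "jog_arm", "body": {
  "moves": [
    {"fingers":1,"slide":[490,-253,0],"angular":[0,0,12.6]},
    {"fingers":1,"slide":[490,-253,0],"angular":[0,0,12.6]},
    {"fingers":1,"slide":[490,-253,0],"angular":[0,0,12.6]},
    {"fingers":1,"slide":[490,-253,0],"angular":[0,0,12.6]},
    {"fingers":1,"slide":[490,-253,0],"angular":[0,0,12.6]},
    {"fingers":1,"slide":[490,-253,0],"angular":[0,0,12.6]},
    {"fingers":1,"slide":[490,-253,0],"angular":[0,0,12.6]},
    {"fingers":1,"slide":[490,-253,0],"angular":[0,0,12.6]},
    {"fingers":1,"slide":[490,-253,0],"angular":[0,0,12.6]},
    {"fingers":1,"slide":[490,-253,0],"angular":[0,0,12.6]}
  ],
  "squeeze": 30
}}

```text
clock: 1.53
tcp_pos: [0.4483, -0.2889, 0.2426]
orientation: [0.0, 1.0, 0.004, 0.0]
wrist_force: [0.7, -1.3, -0.3]
finger_gap: -0.0
grip_force: 0.0
```

Request:
{"method": "jog_arm", "body": {
  "moves": [
    {"fingers":1,"slide":[103,-87,0]},
    {"fingers":1,"slide":[103,-87,0]},
    {"fingers":1,"slide":[103,-87,0]},
    {"fingers":1,"slide":[103,-87,0]},
    {"fingers":1,"slide":[103,-87,0]}
  ]
}}

```text
schema error: expected keys fingers, slide, angular
```

```bash
python3 - <<'E'
from h import *
from scipy.spatial.transform import Rotation as R
s=get_state(); print(s["clock"],s["tcp_pos"],s["orientation"],s["qvel"].max() if hasattr(s["qvel"],"max") else s["qvel"])
W=np.eye(4); W[:3,:3]=R.from_quat(np.roll(s["orientation"],-1)).as_matrix(); W[:3,3]=s["tcp_pos"]
p=read_camera("wrist"); save(p,"wrist1.png"); T=W@np.array(p["tool_from_camera"])
print(np.round(T,3).tolist())
for n,z in(("button_top",.058),("lug_face",.034),("stop_face",.034),("nest",.038)):
    for r in tip_of(n,p)[:2]: print(n,round(r["p"],2),np.round(r["point"],1),np.round(atz(p,r["point"],z,T),4))
E
```

```text
1.5333 [ 0.44833598 -0.28886344  0.2426248 ] [3.29820115e-04 9.99990143e-01 4.41886063e-03 2.82073394e-04] 0.9496449311776172
[[0.009, -0.966, -0.258, 0.515], [-1.0, -0.009, -0.003, -0.288], [0.001, 0.258, -0.966, 0.375], [0.0, 0.0, 0.0, 1.0]]
lug_face 0.76 [158.7 155. ] [ 0.4647 -0.1887  0.034 ]
stop_face 0.78 [  2.5 161.7] [ 0.4558 -0.0179  0.034 ]
nest 0.63 [184.9 216.4] [ 0.396  -0.2148  0.038 ]
```

View pics/wrist1.png

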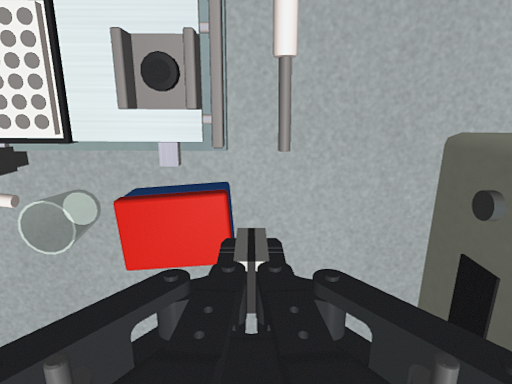

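The wrist view shows the button at (160,71) in its well, the lug at (169,153), the stop at the left edge at (5,160) and the tip box under the fingers. The move was refused because `angular` was missing, so I'm resending it.

Request:
{"method": "jog_arm", "body": {
  "moves": [
    {"fingers":1,"slide":[103,-87,0],"angular":[0,0,0]},
    {"fingers":1,"slide":[103,-87,0],"angular":[0,0,0]},
    {"fingers":1,"slide":[103,-87,0],"angular":[0,0,0]},
    {"fingers":1,"slide":[103,-87,0],"angular":[0,0,0]},
    {"fingers":1,"slide":[103,-87,0],"angular":[0,0,0]},
    {"fingers":1,"slide":[103,-87,0],"angular":[0,0,0]}
  ]
}}

```text
clock: 2.28
tcp_pos: [0.5484, -0.2037, 0.242]
orientation: [0.0, 1.0, 0.004, -0.001]
wrist_force: [-0.0, -0.7, 0.4]
finger_gap: 0.0
grip_force: 0.0
```

```bash
python3 - <<'E'
from h import *
from scipy.spatial.transform import Rotation as R
s=get_state(); print(s["clock"],s["tcp_pos"],s["orientation"],max(abs(np.array(s["qvel"]))))
W=np.eye(4); W[:3,:3]=R.from_quat(np.roll(s["orientation"],-1)).as_matrix(); W[:3,3]=s["tcp_pos"]
p=read_camera("wrist"); save(p,"wrist2.png"); T=W@np.array(p["tool_from_camera"])
for n,z in(("button_top",.058),("lug_face",.034),("stop_face",.034),("nest",.038)):
    for r in tip_of(n,p)[:2]: print(n,round(r["p"],2),np.round(r["point"],1),np.round(atz(p,r["point"],z,T),4))
E
```

```text
2.2833 [ 0.54844609 -0.2036999   0.24202351] [ 1.66681910e-04  9.99991950e-01  3.97513761e-03 -5.19927473e-04] 0.02417617804518491
button_top 0.57 [247.2 175.2] [ 0.5482 -0.1999  0.058 ]
button_top 0.3 [300.2  21.1] [ 0.6912 -0.2471  0.058 ]
lug_face 0.87 [234.  244.9] [ 0.4598 -0.1846  0.034 ]
stop_face 0.65 [ 92.8 249.8] [ 0.4522 -0.0187  0.034 ]
stop_face 0.4 [76.1  9.6] [ 0.7052 -0.0333  0.034 ]
```

View pics/wrist2.png

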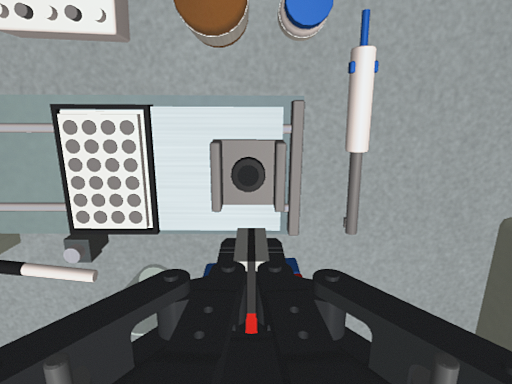

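The wrist view shows the button at (248,174), i.e. (0.549, -0.200) on its 58 mm plane, with the stop at (88,248), so there's about 166 mm to go. I'm going down to just above the walls, offset towards the hood-side wall.

Request:
{"method": "jog_arm", "body": {
  "moves": [
    {"fingers":1,"slide":[0,-8,40],"angular":[0,0,0]},
    {"fingers":1,"slide":[0,-8,80],"angular":[0,0,0]},
    {"fingers":1,"slide":[0,-8,120],"angular":[0,0,0]},
    {"fingers":1,"slide":[0,-8,145],"angular":[0,0,0]},
    {"fingers":1,"slide":[0,-8,145],"angular":[0,0,0]},
    {"fingers":1,"slide":[0,-8,145],"angular":[0,0,0]},
    {"fingers":1,"slide":[0,-8,145],"angular":[0,0,0]}
  ]
}}

```text
clock: 3.12
tcp_pos: [0.5501, -0.1956, 0.0993]
orientation: [0.001, 1.0, 0.004, 0.001]
wrist_force: [0.6, -0.1, 0.5]
finger_gap: 0.0001
grip_force: 0.0
```

```bash
python3 - <<'E'
from h import *
s=get_state(); print(s["tcp_pos"],max(abs(np.array(s["qvel"]))))
p=read_camera("wrist"); save(p,"wrist3.png")
E
```

```text
[ 0.55006325 -0.19560098  0.09927631] 0.025570541931582057
```

View pics/wrist3.png

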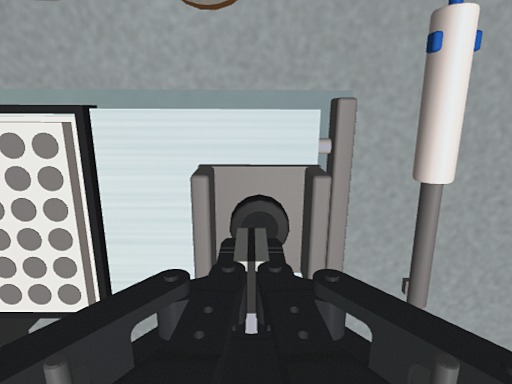

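The shut fingertips at (251,235) sit between the two well walls (202 and 318) and over the cap at (260,218). I'm descending slowly.

Request:
{"method": "jog_arm", "body": {
  "moves": [
    {"fingers":1,"slide":[0,0,12],"angular":[0,0,0]},
    {"fingers":1,"slide":[0,0,22],"angular":[0,0,0]},
    {"fingers":1,"slide":[0,0,28],"angular":[0,0,0]},
    {"fingers":1,"slide":[0,0,28],"angular":[0,0,0]},
    {"fingers":1,"slide":[0,0,28],"angular":[0,0,0]},
    {"fingers":1,"slide":[0,0,28],"angular":[0,0,0]}
  ]
}}

```text
clock: 3.67
tcp_pos: [0.5494, -0.1946, 0.0698]
orientation: [0.0, 1.0, 0.004, 0.0]
wrist_force: [0.1, -0.1, -0.1]
finger_gap: 0.0002
grip_force: 0.0
```

Request:
{"method": "jog_arm", "body": {
  "moves": [
    {"fingers":1,"slide":[0,0,3],"angular":[0,0,0]},
    {"fingers":1,"slide":[0,0,6],"angular":[0,0,0]},
    {"fingers":1,"slide":[0,0,7],"angular":[0,0,0]},
    {"fingers":1,"slide":[0,0,7],"angular":[0,0,0]},
    {"fingers":1,"slide":[0,0,7],"angular":[0,0,0]}
  ]
}}

```text
clock: 4.08
tcp_pos: [0.5497, -0.1948, 0.0629]
orientation: [0.0, 1.0, 0.004, 0.001]
wrist_force: [-0.0, 0.7, 5.8]
finger_gap: 0.0
grip_force: 2.9
```

The 5.8 N reading puts the button about 5–6 mm down. I'll press slightly more and then push gently.

Request:
{"method": "jog_arm", "body": {
  "moves": [
    {"fingers":1,"slide":[0,0,1],"angular":[0,0,0]},
    {"fingers":1,"slide":[0,-2,1.5],"angular":[0,0,0]},
    {"fingers":1,"slide":[0,-4,1.5],"angular":[0,0,0]},
    {"fingers":1,"slide":[0,-7,1.5],"angular":[0,0,0]},
    {"fingers":1,"slide":[0,-10,1.5],"angular":[0,0,0]},
    {"fingers":1,"slide":[0,-14,1.5],"angular":[0,0,0]},
    {"fingers":1,"slide":[0,-18,1.5],"angular":[0,0,0]},
    {"fingers":1,"slide":[0,-22,1.5],"angular":[0,0,0]},
    {"fingers":1,"slide":[0,-26,1.5],"angular":[0,0,0]},
    {"fingers":1,"slide":[0,-30,1.5],"angular":[0,0,0]}
  ]
}}

```text
clock: 4.92
tcp_pos: [0.5496, -0.1651, 0.0618]
orientation: [0.001, 1.0, 0.004, 0.001]
wrist_force: [-0.7, -1.3, 6.7]
finger_gap: 0.0001
grip_force: 3.2
```

Request:
{"method": "jog_arm", "body": {
  "moves": [
    {"fingers":1,"slide":[0,-5,0],"angular":[0,0,0]},
    {"fingers":1,"slide":[0,-10,0],"angular":[0,0,0]},
    {"fingers":1,"slide":[0,-15,0],"angular":[0,0,0]},
    {"fingers":1,"slide":[0,-20,0],"angular":[0,0,0]},
    {"fingers":1,"slide":[0,-25,0],"angular":[0,0,0]},
    {"fingers":1,"slide":[0,-30,0],"angular":[0,0,0]},
    {"fingers":1,"slide":[0,-35,0],"angular":[0,0,0]},
    {"fingers":1,"slide":[0,-40,0],"angular":[0,0,0]},
    {"fingers":1,"slide":[0,-45,0],"angular":[0,0,0]},
    {"fingers":1,"slide":[0,-50,0],"angular":[0,0,0]}
  ]
}}

```text
clock: 5.75
tcp_pos: [0.5493, -0.115, 0.0617]
orientation: [0.001, 1.0, 0.004, 0.001]
wrist_force: [-0.2, -1.0, 6.1]
finger_gap: 0.0002
grip_force: 3.2
```

```bash
python3 - <<'E'
from h import *
s=get_state(); print(s["tcp_pos"],s["wrist_force"])
p=read_camera("top"); cv2.imwrite("pics/top4.png",cv2.resize(p["color"][140:320,150:390,::-1],None,fx=3,fy=3))
for n,z in(("button_top",.05),("lug_face",.034),("stop_face",.034),("plate",.038)):
    for r in tip_of(n,p)[:2]: print(n,round(r["p"],2),np.round(r["point"],1),np.round(atz(p,r["point"],z),4))
E
```

```text
[ 0.54934669 -0.11500544  0.06174499] [-0.24637345 -0.97563493  6.05802996]
lug_face 0.23 [233.9 142.5] [ 0.7032 -0.0193  0.034 ]
stop_face 0.7 [234.9 268.6] [ 0.458  -0.0265  0.034 ]
plate 0.6 [209.4 222.1] [0.5442 0.0237 0.038 ]
```

View pics/top4.png

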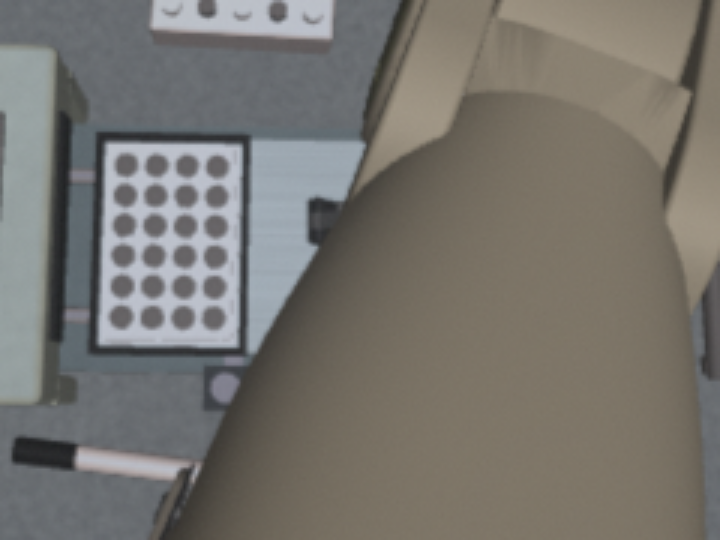

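The crop shows the plate riding flat in its nest after about 80 mm. Roughly 85–90 mm is left, so I'm continuing.

Request:
{"method": "jog_arm", "body": {
  "moves": [
    {"fingers":1,"slide":[0,-5,0],"angular":[0,0,0]},
    {"fingers":1,"slide":[0,-10,0],"angular":[0,0,0]},
    {"fingers":1,"slide":[0,-15,0],"angular":[0,0,0]},
    {"fingers":1,"slide":[0,-20,0],"angular":[0,0,0]},
    {"fingers":1,"slide":[0,-25,0],"angular":[0,0,0]},
    {"fingers":1,"slide":[0,-30,0],"angular":[0,0,0]},
    {"fingers":1,"slide":[0,-35,0],"angular":[0,0,0]},
    {"fingers":1,"slide":[0,-40,0],"angular":[0,0,0]},
    {"fingers":1,"slide":[0,-45,0],"angular":[0,0,0]},
    {"fingers":1,"slide":[0,-50,0],"angular":[0,0,0]}
  ]
}}

```text
clock: 6.83
tcp_pos: [0.5491, -0.065, 0.0618]
orientation: [0.001, 1.0, 0.004, 0.001]
wrist_force: [0.1, -1.2, 7.0]
finger_gap: -0.0
grip_force: 3.2
```

Request:
{"method": "jog_arm", "body": {
  "moves": [
    {"fingers":1,"slide":[0,-3,0],"angular":[0,0,0]},
    {"fingers":1,"slide":[0,-6,0],"angular":[0,0,0]},
    {"fingers":1,"slide":[0,-9,0],"angular":[0,0,0]},
    {"fingers":1,"slide":[0,-12,0],"angular":[0,0,0]},
    {"fingers":1,"slide":[0,-15,0],"angular":[0,0,0]},
    {"fingers":1,"slide":[0,-18,0],"angular":[0,0,0]},
    {"fingers":1,"slide":[0,-21,0],"angular":[0,0,0]},
    {"fingers":1,"slide":[0,-23,0],"angular":[0,0,0]},
    {"fingers":1,"slide":[0,-25,0],"angular":[0,0,0]}
  ]
}}

```text
clock: 7.58
tcp_pos: [0.549, -0.04, 0.0618]
orientation: [0.001, 1.0, 0.004, 0.001]
wrist_force: [0.5, -0.5, 7.5]
finger_gap: 0.0
grip_force: 3.2
```

Now slowly until the force along y rises.

Request:
{"method": "jog_arm", "body": {
  "moves": [
    {"fingers":1,"slide":[0,-1.5,0],"angular":[0,0,0]},
    {"fingers":1,"slide":[0,-3,0],"angular":[0,0,0]},
    {"fingers":1,"slide":[0,-4.5,0],"angular":[0,0,0]},
    {"fingers":1,"slide":[0,-6,0],"angular":[0,0,0]},
    {"fingers":1,"slide":[0,-7,0],"angular":[0,0,0]},
    {"fingers":1,"slide":[0,-8,0],"angular":[0,0,0]}
  ]
}}

```text
clock: 8.08
tcp_pos: [0.549, -0.032, 0.0618]
orientation: [0.001, 1.0, 0.004, 0.001]
wrist_force: [-0.1, -0.7, 6.1]
finger_gap: -0.0003
grip_force: 3.2
```

```bash
python3 - <<'E'
from h import *
s=get_state(); print(s["tcp_pos"],s["wrist_force"])
p=read_camera("wrist"); save(p,"wrist5.png")
E
```

```text
[ 0.54896279 -0.03200244  0.06180079] [-0.14862915 -0.68584547  6.11104686]
```

View pics/wrist5.png

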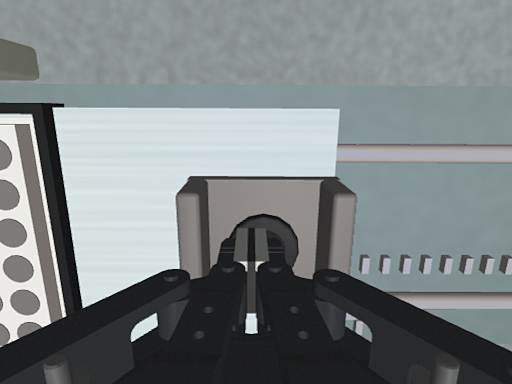

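The fingers are carrying the carriage by friction on the cap and are still clear of the wall. There's no stop contact yet, so I'm continuing in small steps.

Request:
{"method": "jog_arm", "body": {
  "moves": [
    {"fingers":1,"slide":[0,-1,0],"angular":[0,0,0]},
    {"fingers":1,"slide":[0,-2,0],"angular":[0,0,0]},
    {"fingers":1,"slide":[0,-3,0],"angular":[0,0,0]},
    {"fingers":1,"slide":[0,-4,0],"angular":[0,0,0]},
    {"fingers":1,"slide":[0,-5,0],"angular":[0,0,0]},
    {"fingers":1,"slide":[0,-6,0],"angular":[0,0,0]}
  ]
}}

```text
clock: 8.63
tcp_pos: [0.5489, -0.026, 0.0618]
orientation: [0.001, 1.0, 0.004, 0.001]
wrist_force: [0.1, -1.3, 5.5]
finger_gap: 0.0
grip_force: 3.2
```

Request:
{"method": "jog_arm", "body": {
  "moves": [
    {"fingers":1,"slide":[0,-1,0],"angular":[0,0,0]},
    {"fingers":1,"slide":[0,-2,0],"angular":[0,0,0]},
    {"fingers":1,"slide":[0,-3,0],"angular":[0,0,0]},
    {"fingers":1,"slide":[0,-4,0],"angular":[0,0,0]}
  ]
}}

```text
clock: 8.97
tcp_pos: [0.549, -0.0229, 0.0619]
orientation: [0.002, 1.0, 0.004, 0.001]
wrist_force: [-0.3, -3.5, 6.3]
finger_gap: 0.0
grip_force: 3.1
```

The y force has risen to -3.5 N, so the lug is probably at the stop. I'll continue to the well wall to confirm.

Request:
{"method": "jog_arm", "body": {
  "moves": [
    {"fingers":1,"slide":[0,-1,0],"angular":[0,0,0]},
    {"fingers":1,"slide":[0,-2,0],"angular":[0,0,0]},
    {"fingers":1,"slide":[0,-3,0],"angular":[0,0,0]},
    {"fingers":1,"slide":[0,-3,0],"angular":[0,0,0]}
  ]
}}

```text
clock: 9.3
tcp_pos: [0.549, -0.0198, 0.0619]
orientation: [0.001, 1.0, 0.004, 0.001]
wrist_force: [0.2, -3.7, 6.1]
finger_gap: -0.0
grip_force: 3.1
```

Request:
{"method": "jog_arm", "body": {
  "moves": [
    {"fingers":1,"slide":[0,-1,0],"angular":[0,0,0]},
    {"fingers":1,"slide":[0,-2,0],"angular":[0,0,0]},
    {"fingers":1,"slide":[0,-3,0],"angular":[0,0,0]},
    {"fingers":1,"slide":[0,-4,0],"angular":[0,0,0]},
    {"fingers":1,"slide":[0,-4,0],"angular":[0,0,0]}
  ]
}}

```text
clock: 9.72
tcp_pos: [0.549, -0.0181, 0.0619]
orientation: [0.004, 1.0, 0.003, 0.001]
wrist_force: [-1.0, -11.8, 5.5]
finger_gap: 0.0001
grip_force: 7.3
```

```bash
python3 - <<'E'
from h import *
p=read_camera("wrist"); save(p,"wrist6.png"); print(get_state()["wrist_force"])
E
```

```text
[ -0.05022479 -11.67633281   5.63180565]
```

View pics/wrist6.png

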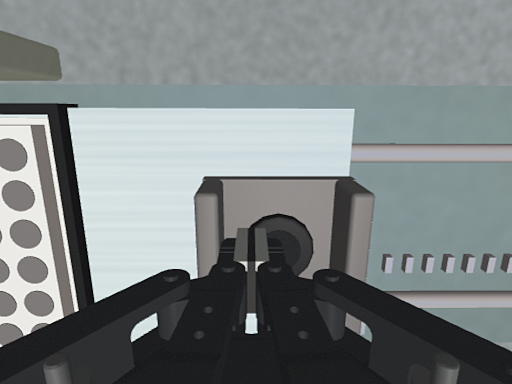

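The fingers are against the hood-side wall with 12 N against the stop, so the carriage is home. I'm easing the push a little and raising straight up.

Request:
{"method": "jog_arm", "body": {
  "moves": [
    {"fingers":1,"slide":[0,1,0],"angular":[0,0,0]},
    {"fingers":1,"slide":[0,1,-2],"angular":[0,0,0]},
    {"fingers":1,"slide":[0,1,-5],"angular":[0,0,0]},
    {"fingers":1,"slide":[0,1,-8],"angular":[0,0,0]},
    {"fingers":1,"slide":[0,1,-11],"angular":[0,0,0]},
    {"fingers":1,"slide":[0,2,-14],"angular":[0,0,0]},
    {"fingers":1,"slide":[0,5,-16],"angular":[0,0,0]},
    {"fingers":1,"slide":[0,7,-25],"angular":[0,0,0]},
    {"fingers":1,"slide":[0,7,-50],"angular":[0,0,0]},
    {"fingers":1,"slide":[0,7,-90],"angular":[0,0,0]}
  ]
}}

```text
clock: 10.6
tcp_pos: [0.5446, -0.021, 0.1483]
orientation: [-0.001, 1.0, 0.004, -0.004]
wrist_force: [-0.1, -0.7, 0.2]
finger_gap: 0.0002
grip_force: 0.0
```

Request:
{"method": "jog_arm", "body": {
  "moves": [
    {"fingers":1,"slide":[0,30,-40],"angular":[0,0,0]},
    {"fingers":1,"slide":[0,70,-60],"angular":[0,0,0]},
    {"fingers":1,"slide":[0,110,-60],"angular":[0,0,0]},
    {"fingers":1,"slide":[0,150,-60],"angular":[0,0,0]},
    {"fingers":1,"slide":[0,190,-60],"angular":[0,0,0]},
    {"fingers":1,"slide":[0,230,-60],"angular":[0,0,0]},
    {"fingers":1,"slide":[0,230,-60],"angular":[0,0,0]},
    {"fingers":1,"slide":[0,230,-60],"angular":[0,0,0]}
  ]
}}

```text
clock: 11.27
tcp_pos: [0.5492, -0.2542, 0.2107]
orientation: [-0.0, 1.0, 0.002, 0.0]
wrist_force: [-0.2, 0.9, 0.2]
finger_gap: -0.0003
grip_force: 0.0
```

```bash
python3 - <<'E'
from h import *
s=get_state(); print(s["tcp_pos"],s["wrist_force"])
p=read_camera("top"); cv2.imwrite("pics/top7.png",cv2.resize(p["color"][170:300,150:330,::-1],None,fx=4,fy=4,interpolation=cv2.INTER_CUBIC))
for n,z in(("button_top",.058),("lug_face",.034),("stop_face",.034),("plate",.038)):
    for r in tip_of(n,p)[:2]: print(n,round(r["p"],2),np.round(r["point"],1),np.round(atz(p,r["point"],z),4))
E
```

```text
[ 0.54924736 -0.25415571  0.2107153 ] [-0.22778962  0.92890204  0.20790572]
button_top 0.85 [237.5 224.5] [ 0.5385 -0.0296  0.058 ]
button_top 0.67 [185.2 292.9] [0.4133 0.0619 0.058 ]
lug_face 0.65 [233.5 270.8] [ 0.4538 -0.0239  0.034 ]
lug_face 0.61 [230.9 264.8] [ 0.4649 -0.0188  0.034 ]
stop_face 0.58 [233.9 266.7] [ 0.4614 -0.0245  0.034 ]
plate 0.84 [161.7 220.8] [0.545  0.1137 0.038 ]
plate 0.62 [303.6 144.6] [ 0.7013 -0.1568  0.038 ]
```

View pics/top7.png

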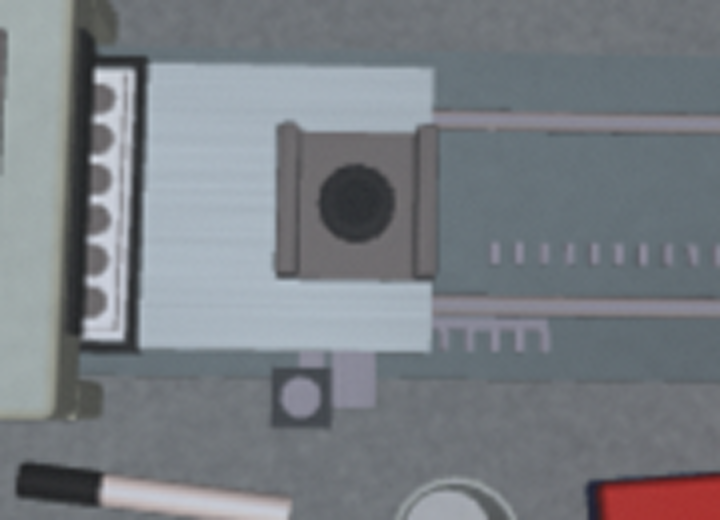

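The view shows the lug (355,380) up against the stop block (300,397), the plate flat in its nest under the hood edge, and the arm clear. Handing in.

```bash
python3 -c "
from workcell import *
print(hand_in())"
```

```text
the job is handed in; nothing more can be done
None
```

I pushed the carriage home against the stop with the lock button held down, released the button, drew the arm clear and handed the job in; the last picture shows the lug at the stop and the plate flat in its nest, but I did not measure that the button is fully up, and no verdict came back.

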